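# Snap a filter disc into its water filter base

### The arm

A 6-joint arm with a two-finger parallel gripper is mounted at the origin on a cart in front of the work surface, level with it; the furniture and walls round the work are solid. World frame = base frame: x ahead of the robot, y to its left, z up, the work surface at z = 0. Lengths are in mm, angles in degrees, forces in N, time in s.
With the tool pointing down it reaches from about 375 to 925 mm from the base axis. Payload 5.7 kg.
Tool frame: the origin (TCP) lies between the finger pads; the fingertips stand bot.finger_overhang ahead of it and the grasp point (between the pads) lies 2 mm behind it (bot.finger_overhang is the distance from the TCP to the fingertips, in mm); z points along the fingers, y is the line along which they close (so a half turn about z gives the same grasp; the last joint's range is limited). The gripper opens to 88 mm and grips with 3 to 60 N. Pads are 20 mm wide; open, the fingers measure 115 mm over their backs; the gripper's body (75 mm by 178 mm) begins 61 mm behind the grasp point.
Start: joints at [-76.782, 20.558, 86.54, -0, 72.909, -6.595], TCP at [203.354, -564.457, 239.623] pointing down, gripper open.
Joint ranges: [-170.27, 170.27], [-57.76, 135], [12.27, 136.19], [-55.21, 235.2], [11.17, 155.16], [-170.74, 170.74]. Speed limits (degrees/s): [136.94, 136.94, 180, 180, 180, 180].

### API

Orientations are given as [roll, pitch, yaw] about the fixed x, y, z axes, in that order (R = Rz(yaw) Ry(pitch) Rx(roll)).
In Python, from rig import bot gives the robot as it stands. Calls block until the motion is done:
- bot.move_to(position, orientation): joint-space move of the TCP to a pose.
- bot.movel(position, rotation=None, feed=150): straight line of the TCP; rotation=None keeps the orientation; feed is the mean speed in mm/s.
- bot.move_joints(angles): joint-space move.
- bot.release() and bot.grasp(grip_force=None): open the fingers fully, or close them until they stop; grip_force is the grip in N (None keeps the last).
- bot.hold(seconds).
- bot.inverse_kinematics(position, orientation): joint angles nearest the present ones, or None.
- bot.read_camera(name): name is "scene" or "top" or "wrist"; returns a dict with "image" (420x560x3 uint8, red, green, blue), "fx", "fy", "cx", "cy" (pixels), "distortion" ([k1, k2, p1, p2, k3] as OpenCV has them; the pictures are not rectified), "position" and "rotation" of the camera in the world; the wrist camera has in their place "tool_from_camera" (4x4, takes a point from camera to tool coordinates, whose origin is the TCP and whose axes are the flange's). Camera axes: x right, y down, z forward; pixel columns grow to the right and rows downward; lengths in mm; the calibration is good to about 2 mm. A picture is of the moment at which its call begins: read the wrist's pose just before it. There is no depth.
A pose or a line that the arm cannot do raises bot.PlanningError and nothing moves.
- bot.sign_off(): hands the job in; it is judged then, once.
Readings, each from a call of its own:
- bot.current_clock(): time.
- bot.current_q(): joint angles.
- bot.current_joint_velocities(): joint speeds.
- bot.current_tau(): joint torques, N m.
- bot.current_tcp_pos(): TCP position.
- bot.current_orientation(): TCP orientation.
- bot.current_wrist_force(): force on the tool from outside, world axes, zero at the start.
- bot.current_ft_torque(): the same for the moment, N m.
- bot.current_opening(): finger opening in mm.
- bot.current_grasp_force(): force on a finger pad.
Only numpy, scipy, OpenCV 4.12 (cv2) and the standard library are available. Lean on these libraries where they do the work, as an engineer would, in place of code of your own. Each camera call takes 0.05 s, during which the arm holds its last target. There are 200 camera calls.

### The job

Set the filter disc, stem up, into the well of the water filter base, then use the wooden pusher to press it straight down until the catches snap over it and it stays down by itself. The well's seat can lie at any of several depths, so go by feel: press firmly but never with more than 25 N, and push the filter down with the pusher only, not with the fingers. Then stand the pusher back on its cork coaster and leave the other things where they are.

Things in the scene. Friction and masses are not known exactly. Their poses are not given: they have to be found in the camera images.
- filter_mid (a point): Centre (18 mm above the underside) of the loose filter: white plastic disc, 50 mm across, 12 mm thick, with a black band round its rim and an upright blue round stem in the middle of its top, 14 mm across, 24 mm high (36 mm in all; 30 to 65 g). It lies on the worktop, stem up; z is along the stem, up. Grip it by the stem.
- well_mouth (a point): Centre of the top rim, 62 mm up, of the filter base, fixed to the worktop: white round plastic housing, 80 mm across on a 110 mm flange, blue ring, two steel hose stubs along its y to 60 mm from the axis. Its round well is 68 mm wide at the rim and narrows at 45 degrees to a slick straight 53 mm bore that begins 7.5 mm below the rim. z up.
- pusher_mid (a point): Centre (63 mm above its foot) of the loose turned wooden pusher, 126 mm high, 110 to 225 g, standing on the coaster; z is its axis, up. Foot: 42 mm across from 0 to 58 mm. Above a sloping shoulder the grip neck is 28 mm across from 63 to 104 mm; on top a knob 42 mm across. Take it by the neck; fingertips just above the shoulder can bear on it.
- lifter_rest (a point): Point on the well's axis 16 mm below the rim: top of the raised lifter, a blue spring plate that first carries the filter (its underside here, filter_mid 2 mm above the rim). It yields under 2.4 to 4 N and pushes an unlatched filter up again.
- filter: The filter as a whole (origin: centre of its underside). Once snapped it stays on the seat, its top 24 to 42 mm below the rim of the base.
- pusher: The pusher as a whole (origin: centre of its foot's underside). The underside is a flat ring with a round hole 25 mm wide and 32 mm deep that goes over the filter's stem.
- filter_base: The base as a whole (origin: centre of its underside; z is the well's axis, up). Under the lifter are three sprung ball catches above a hard seat, together at an unmeasured height: the seated filter's underside is 36 to 54 mm below the rim. Catches are first felt 18 mm above the seat, take about 8 to 14 N in all to pass and snap over the disc in the last 2.5 mm before the seat.
- coaster: Round cork coaster fixed to the worktop, 96 mm across, 6 mm thick; origin at the centre of its underside. The pusher's place.
- bowl: Bystander: small white bowl, 105 mm wide, 51 mm high; origin under its centre.
- mug: Bystander: white mug with dark stripes, 90 mm across, 88 mm high; origin under its centre.
- spice: Bystander: spice jar with a black cap, 41 mm across, 105 mm high; origin under its centre.
- pot: Bystander: small round pot with a red lid, 58 mm across, 50 mm high; origin under its centre.
- soap: Bystander: pale green bar of soap, 40x58x22 mm; origin under its centre.

How it is judged (in metres and radians):
On the way, in this order (a step that is already met when the one before it is completed fails the run):
1. the filter rests in the well on the lifter, stem up, let go (horizontal distance between filter_mid and well_mouth below 0.006 m and z of filter_mid in the frame of well_mouth between -0.006 and 0.008 m and angle between filter's own z axis and vertical below 0.15 rad and contact force between the fingers and filter below 0.1 N), for 0.2 s.
2. the pusher presses the filter down deep in the well (z of filter_mid in the frame of well_mouth below -0.0155 m and horizontal distance between filter_mid and well_mouth below 0.006 m and contact force between pusher and filter above 4 N), for 0.1 s.
At the end, for the whole second after the job is handed in: the filter stays snapped down by itself, filter_mid over 15.5 mm below the rim, within 6 mm of the well's axis, level (0.06 rad), at rest; the pusher stands upright (0.1 rad) and still on the coaster, within 30 mm of its centre (z of filter_mid in the frame of well_mouth below -0.0155 m and horizontal distance between filter_mid and well_mouth below 0.006 m and angle between filter's own z axis and vertical below 0.06 rad and contact force between pusher and filter below 0.1 N and linear speed of each of filter, pusher below 0.02 m/s and horizontal distance between pusher_mid and coaster below 0.03 m and angle between pusher's own z axis and vertical below 0.1 rad and height (world z) of pusher below 0.012 m); the robot touches nothing.
It fails at once if the pusher presses on the filter or the base with more than 25 N (contact force between pusher and filter above 25 N or contact force between pusher and filter_base above 25 N).
It fails at once if the filter is pushed down in the well with the fingers (z of filter_mid in the frame of well_mouth below -0.006 m and horizontal distance between filter_mid and well_mouth below 0.01 m and contact force between the fingers and filter above 0.5 N).
It fails at once if a bystander is moved by more than 30 mm (distance of any of bowl, mug, spice, pot, soap from where it was at the start of the episode above 0.03 m).
It also fails if it takes over 72 s, if anything falls off the work surface, if the arm or the gripper's body presses on something with over 40 N, if the wrist force passes 120 N, or if a joint passes its speed limit or range.

## Working session

There is one attempt and no reset: what is moved stays moved. The work goes in short steps, each a Python script; the robot and the scene stay as the last script left them, time stands still between calls to the robot, and variables do not carry over. Pictures are saved under pics/ and viewed, at most 10 in all, crops included, and the job is handed in when it is done.

```bash
ls; mkdir -p pics
python3 - <<'E'
from rig import bot
import cv2
print(bot.finger_overhang,bot.current_clock(),bot.current_orientation())
for n in("scene","top"):
    c=bot.read_camera(n); cv2.imwrite(f"pics/{n}0.png",c["image"][:,:,::-1])
    print(n,{k:v for k,v in c.items() if k!="image"})
E
```

```text
pics
17.0 0.0 [-1.79901657e+02 -1.14286245e-02  1.98102123e+01]
scene {'fx': 491.243777946738, 'fy': 491.243777946738, 'cx': 279.94338094791937, 'cy': 217.84735364297433, 'distortion': array([0.05370414, 0.        , 0.        , 0.        , 0.        ]), 'position': array([-745.23879767,  -34.63565523,  815.99808442]), 'rotation': array([-120.21675845,   -1.40116405,  -89.84997081])}
top {'fx': 513.1070465733692, 'fy': 513.1070465733692, 'cx': 278.5303442999706, 'cy': 207.40776022800006, 'distortion': array([-0.09757408,  0.        ,  0.        ,  0.        ,  0.        ]), 'position': array([ 434.76633239,  -60.18660782, 1358.80949211]), 'rotation': array([-175.85415375,   -0.41783365,  -88.94919346])}
```

View pics/top0.png

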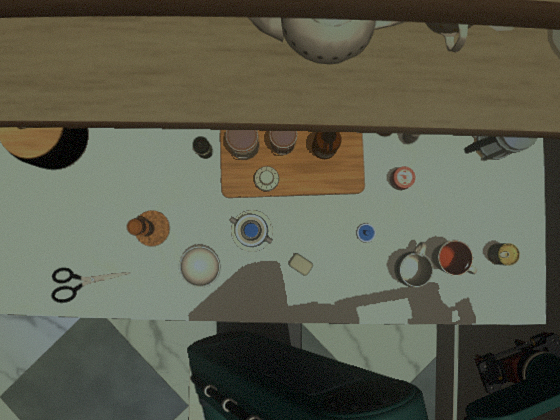

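View pics/scene0.png

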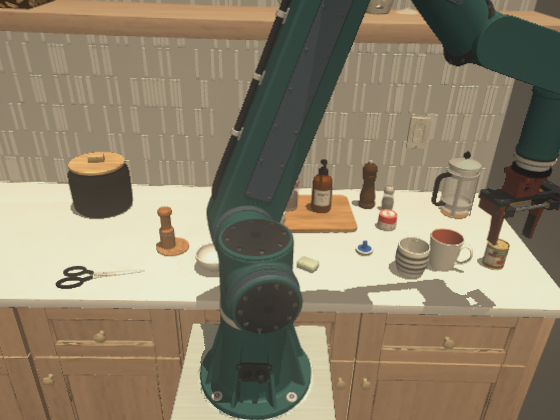

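The top view shows the filter's blue stem at (366,233), the base with its lifter at (251,230), the pusher's knob at (137,228) on the coaster at (152,228). A bowl sits at (200,265), soap at (300,264) and pot at (403,178).

```bash
cat > h.py <<'E'
import numpy as np, cv2
from scipy.spatial.transform import Rotation as R
from rig import bot
def cam(n):
    if n=="wrist": p=bot.current_tcp_pos(); r=R.from_euler('xyz',bot.current_orientation(),degrees=True).as_matrix()
    c=bot.read_camera(n)
    if n=="wrist":
        T=np.array(c["tool_from_camera"]); c["M"]=r@T[:3,:3]; c["o"]=np.array(p)+r@T[:3,3]
    else: c["M"]=R.from_euler('xyz',c["rotation"],degrees=True).as_matrix(); c["o"]=np.array(c["position"])
    c["K"]=np.array([[c["fx"],0,c["cx"]],[0,c["fy"],c["cy"]],[0,0,1]])
    return c
def ray(c,uv):
    u=cv2.undistortPoints(np.array([[uv]],float),c["K"],np.array(c["distortion"]))[0,0]
    return c["M"]@np.array([u[0],u[1],1.])
def onz(c,uv,z):
    d=ray(c,uv); return c["o"]+d*(z-c["o"][2])/d[2]
def proj(c,P):
    q=cv2.projectPoints(np.array([P],float),cv2.Rodrigues(c["M"].T)[0],-c["M"].T@c["o"],c["K"],np.array(c["distortion"]))[0]
    return q[0,0]
def blobs(mask,amin=20):
    n,l,s,ce=cv2.connectedComponentsWithStats(mask.astype(np.uint8))
    return [(ce[i].round(1).tolist(),s[i].tolist()) for i in range(1,n) if s[i][4]>=amin]
def blue(im):
    h=cv2.cvtColor(im,cv2.COLOR_RGB2HSV); return (h[...,0]>98)&(h[...,0]<125)&(h[...,1]>120)&(h[...,2]>50)
E
python3 - <<'E'
from h import *
c=cam("top"); im=c["image"]
print(blobs(blue(im)))
h=cv2.cvtColor(im,cv2.COLOR_RGB2HSV)
w=(h[...,0]<16)&(h[...,1]>110); w[:200]=0; w[:,:110]=0; w[:,185:]=0; w[260:]=0
print(blobs(w))
print("filter",onz(c,(366,232),36),"base",onz(c,(251,230),46),"knob",onz(c,(137,228),132),"coaster",onz(c,(153,228),6))
print("bowl",onz(c,(200,265),40),"soap",onz(c,(300,264),20),"pot",onz(c,(403,177),50),"shelf edge z0",onz(c,(300,130),0))
print(bot.inverse_kinematics([450,-240,300],[180,0,0]))
E
```

```text
[([250.7, 229.9], [244, 224, 14, 13, 138]), ([365.9, 232.4], [359, 225, 15, 15, 153])]
[([148.7, 227.5], [127, 211, 42, 35, 733])]
filter [ 471.30536477 -295.49926715   36.        ] base [470.84080139   1.31846531  46.        ] knob [467.79972797 271.76854824 132.        ] coaster [472.07822555 262.98996139   6.        ]
bowl [378.78940056 130.43347719  40.        ] soap [ 385.54535253 -126.67986286   20.        ] pot [ 614.80233229 -388.76756527   50.        ] shelf edge z0 [ 743.40732835 -122.24297389    0.        ]
[-3.58367760e+01  1.00409099e+01  9.25319785e+01 -2.54444375e-14
  7.74271116e+01  5.41632240e+01]
```

Run:
```python
from h import *
out=[]
for n,p in(("filter",[471,-296,230]),("base",[471,1,256]),("pusher",[471,266,330])):
    bot.move_to(p,[180,0,0]); bot.hold(.15); c=cam("wrist"); cv2.imwrite(f"pics/w_{n}.png",c["image"][:,:,::-1]); out.append(c["image"])
    print(n,c["o"]-bot.current_tcp_pos(),bot.current_q().round(1),bot.current_clock(),blobs(blue(c["image"]),100),bot.current_wrist_force())
    if n=="filter": print(np.array(c["tool_from_camera"]),c["fx"],c["cx"],c["cy"],c["distortion"])
a=cv2.resize(np.vstack([np.hstack(out[:2]),np.hstack([out[2],out[2]*0])]),(800,600)); cv2.imwrite("pics/w_all.png",a[:,:,::-1])
```

```text
filter [ 84.59760428  -0.96571757 143.99060271] [-39.4  17.5  92.7  -0.   69.8  50.7] 1.7667 [([282.5, 183.4], [266, 167, 34, 33, 819]), ([11.0, 191.2], [0, 175, 26, 32, 657])] [ 0.36512791 -0.21896381 -0.63733555]
[[-8.38829030e-04 -9.51889747e-01 -3.06439562e-01  8.46044169e+01]
 [ 9.99999361e-01 -1.03078337e-03  4.64573271e-04  8.16838947e-01]
 [-7.58095339e-04 -3.06438977e-01  9.51890003e-01 -1.44000103e+02]
 [ 0.00000000e+00  0.00000000e+00  0.00000000e+00  1.00000000e+00]] 310.0704162147681 280.43654159557246 209.18379100774766 [-0.00291801  0.          0.          0.          0.        ]
base [ 84.6879644   -1.01622575 143.97563705] [ -8.4   8.9 100.5  -0.   70.6  81.7] 3.1083 [([514.9, 179.1], [499, 164, 35, 31, 656]), ([278.6, 185.8], [264, 172, 30, 29, 671])] [-0.1146131   1.11980362  0.21406367]
pusher [ 84.70554767  -1.01879129 143.83786749] [ 22.   11.6  86.4  -0.   82.1 112.1] 4.375 [([467.7, 172.6], [455, 161, 26, 25, 494])] [ 0.38294015  0.06329133 -0.18219131]
```

View pics/w_all.png

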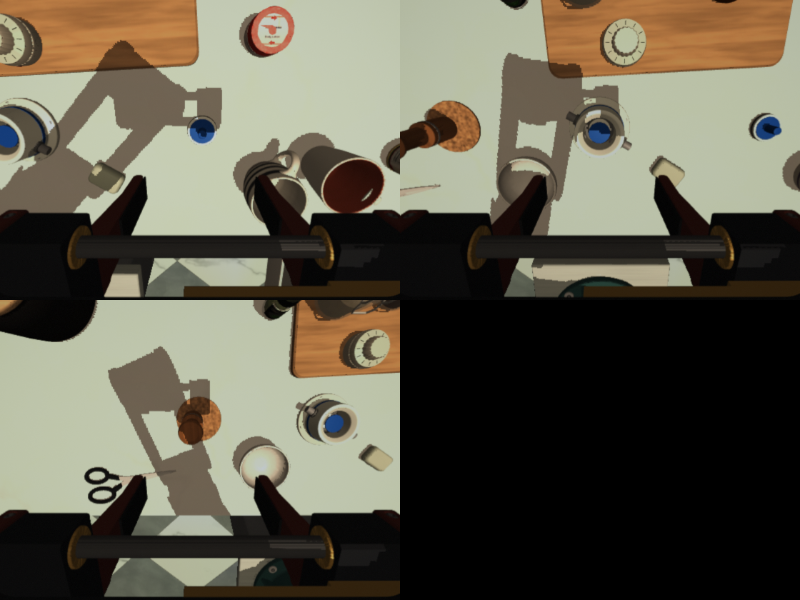

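The wrist views show the filter at about (282,183) in its frame, the base's lifter at (279,186), and the pusher's knob at about (268,180). Enlarging them to define edges.

Run:
```python
import cv2,numpy as np
o=[]
for n,(u,v),w in(("filter",(282,183),40),("base",(279,183),60),("pusher",(280,170),60)):
    i=cv2.imread(f"pics/w_{n}.png")[v-w:v+w,u-w:u+w]; i=cv2.resize(i,(260,260),interpolation=cv2.INTER_NEAREST); o.append(cv2.convertScaleAbs(i,alpha=1.3))
cv2.imwrite("pics/crops.png",np.hstack(o))
```

```text
(no output)
```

View pics/crops.png

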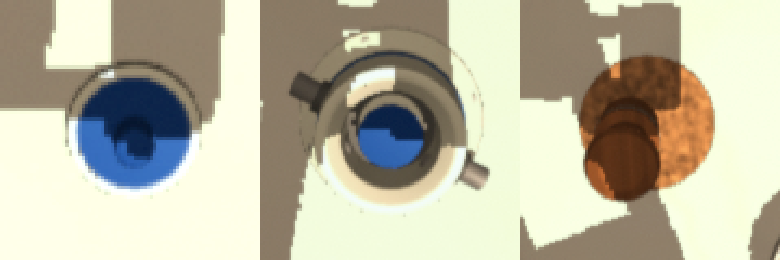

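Crops: filter's blue plate centre ~(283,183.5), stem top ~(283.2,188.8); base rim circle centre ~(279.5,186.2), lifter (279,186.5); knob top (267.1,184.8), coaster (279.1,166.3).

Run:
```python
from h import *
c=bot.read_camera("wrist"); T=np.array(c["tool_from_camera"]); r=np.diag([1.,-1,-1])
c["K"]=np.array([[c["fx"],0,c["cx"]],[0,c["fy"],c["cy"]],[0,0,1]]); c["M"]=r@T[:3,:3]
def f(tcp,uv,z): c["o"]=np.array(tcp)+r@T[:3,3]; return onz(c,uv,z).round(1)
F=[471,-296,230];B=[471,1,256];P=[471,266,330]
print("disc",f(F,(283,183.5),12),"stem",f(F,(283.2,188.8),36))
print("rim",f(B,(279.5,186.2),62),"lifter",f(B,(279,186.5),46))
print("knob",f(P,(267.1,184.8),132),"coaster",f(P,(279.1,166.3),6))
print(bot.current_tcp_pos(),bot.current_orientation(),bot.current_wrist_force())
```

```text
disc [ 471.3 -300.1   12. ] stem [ 470.8 -300.1   36. ]
rim [473.8   1.   62. ] lifter [469.6   1.7  46. ]
knob [474.5 280.1 132. ] coaster [473.3 266.9   6. ]
[471.24580829 264.85717988 329.71818395] [ 1.79976718e+02  2.72463741e-02 -1.00017931e-01] [-0.11972277 -0.05290349  0.05546412]
```

```bash
cat >> h.py <<'E'
def bluecircle(c,near):
    n,l,s,ce=cv2.connectedComponentsWithStats(cv2.morphologyEx(blue(c["image"]).astype(np.uint8),cv2.MORPH_CLOSE,np.ones((3,3))))
    i=min([k for k in range(1,n) if s[k][4]>150],key=lambda k:np.hypot(*(ce[k]-near)))
    pts=np.argwhere(l==i)[:,::-1].astype(np.float32); return cv2.minEnclosingCircle(pts)
def look(p,tgt,z):
    bot.move_to(p,[180,0,0]); bot.hold(.4); c=cam("wrist")
    (u,v),r=bluecircle(c,proj(c,tgt)); P=onz(c,(u,v),z); 
    print("px",round(u,1),round(v,1),"diam mm",round(2*r/c["fx"]*((c["o"]-P)@c["M"][:,2]*-1),1),"P",P.round(1),"tcp",bot.current_tcp_pos().round(1)); return c,P
E
python3 - <<'E'
from h import *
c,B=look([431,1,176],[471,1,46],46); cv2.imwrite("pics/cb.png",c["image"][:,:,::-1])
d,F=look([431,-300,142],[471,-300,12],12)
a=np.hstack([c["image"],d["image"]]); cv2.imwrite("pics/close.png",cv2.resize(a,(800,300))[:,:,::-1]); print(bot.current_clock())
E
```

```text
px 280.0 162.6 diam mm 35.2 P [471.    0.8  46. ] tcp [431.2   1.3 176.1]
px 280.5 162.2 diam mm 40.6 P [ 471.3 -300.5   12. ] tcp [ 431.2 -299.6  142.1]
7.6667
```

View pics/close.png

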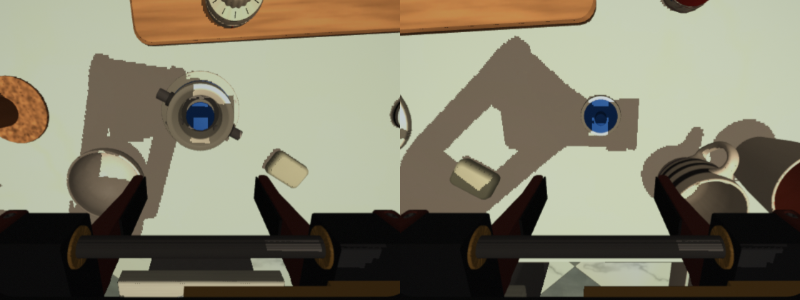

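Left: base with lifter centred near (280,163) in its frame; right: filter at (280,162), both circles the expected size. Grasp the filter.

Run:
```python
from h import *
bot.move_to([471.3,-300.5,110],[180,0,0]); bot.movel([471.3,-300.5,36.5],feed=100); bot.hold(.2)
w=bot.current_wrist_force(); print("tcp",bot.current_tcp_pos(),w)
bot.grasp(10); print(bot.current_opening(),bot.current_grasp_force())
bot.movel([471.3,-300.5,130],feed=150); bot.hold(.3)
t=np.array(bot.current_tcp_pos()); c=cam("wrist"); z=t[2]-24.5
(u,v),r=bluecircle(c,proj(c,t+[0,0,-24.5])); P=onz(c,(u,v),z); print("held plate rel tcp",(P-t).round(1),u,v,r,"open",bot.current_opening(),t,bot.current_wrist_force(),bot.current_clock())
cv2.imwrite("pics/held.png",c["image"][120:420,80:480][:,:,::-1])
```

```text
tcp [ 471.70463403 -300.7884554    37.14209563] [0.55721771 0.72188782 0.12005245]
13.584533603752144 10.00002846121788
held plate rel tcp [  0.5  -0.8 -24.5] 280.4253845214844 256.5 33.874961853027344 open 13.586415175907224 [ 470.89008266 -300.20805095  129.18321559] [ 0.60691765 -0.38224665  0.1380706 ] 11.325
```

View pics/held.png

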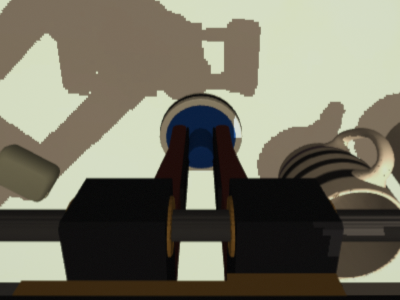

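Filter is held upright between the fingers, plate centred at about (281,256). Insert with force checks.

Run:
```python
from h import *
X,Y=470.9,1.3
bot.move_to([X,Y,150],[180,0,0]); bot.movel([X,Y,102],feed=120); bot.hold(.2)
F=lambda: np.mean([bot.current_wrist_force() for _ in range(8)],0)
w0=F(); print(w0.round(2))
ok=True
for z in (94,92,90,88,86.5,85,84,83.5):
    bot.movel([X,Y,z],feed=40); bot.hold(.1); f=F()-w0; print(z,f.round(2),bot.current_tcp_pos().round(1))
    if f[2]>2 or np.hypot(*f[:2])>3: ok=False; break
print(ok,bot.current_clock())
if ok:
    bot.release(); print(bot.current_opening()); bot.movel([X,Y,150],feed=150)
    c,P=look([X-40,1,176],[X,Y,58],58)
    cv2.imwrite("pics/placed.png",c["image"][60:300,160:400][:,:,::-1]); print(bot.current_clock())
```

```text
[-0.3  -0.   -0.33]
94 [1.03 0.03 0.1 ] [470.8   1.3  93.9]
92 [0.05 0.7  0.02] [470.9   1.3  92. ]
90 [-0.31 -0.57 -0.18] [470.9   1.3  90. ]
88 [-0.14 -0.1   0.38] [470.8   1.3  87.9]
86.5 [-0.55 -0.43 -0.22] [470.9   1.3  86.5]
85 [1.72 0.34 0.7 ] [470.9   1.3  85. ]
84 [-0.4  -0.29 -0.05] [470.9   1.3  84. ]
83.5 [ 1.08 -1.22 -0.38] [470.9   1.3  83.5]
True 16.1333
87.78180848056587
px 280.2 164.9 diam mm 41.0 P [4.709e+02 2.000e-01 5.800e+01] tcp [431.1   1.  175.7]
18.6917
```

The filter sits in the well: plate circle at (280,165), right size at z=58. Now the pusher, closer.

Run:
```python
from h import *
bot.move_to([434,278,262],[180,0,0]); bot.hold(.4); t=np.array(bot.current_tcp_pos()); c=cam("wrist")
for n,P in(("knob",[474,279,132]),("coaster",[473,267,6])): print(n,proj(c,P))
i=c["image"]; u,v=proj(c,[474,279,132]).astype(int); print(u,v,t,bot.current_clock())
i=cv2.resize(i[v-60:v+60,u-60:u+60],(600,600),interpolation=cv2.INTER_NEAREST); cv2.imwrite("pics/push.png",cv2.convertScaleAbs(i,alpha=1.5)[:,:,::-1]); np.save("push.npy",c["image"]); np.savez("push.npz",o=c["o"],M=c["M"],K=c["K"],distortion=c["distortion"])
```

```text
knob [277.48950198 162.48795171]
coaster [287.72506826 147.09016093]
277 162 [434.17007109 277.43912578 261.86959004] 20.2583
```

View pics/push.png

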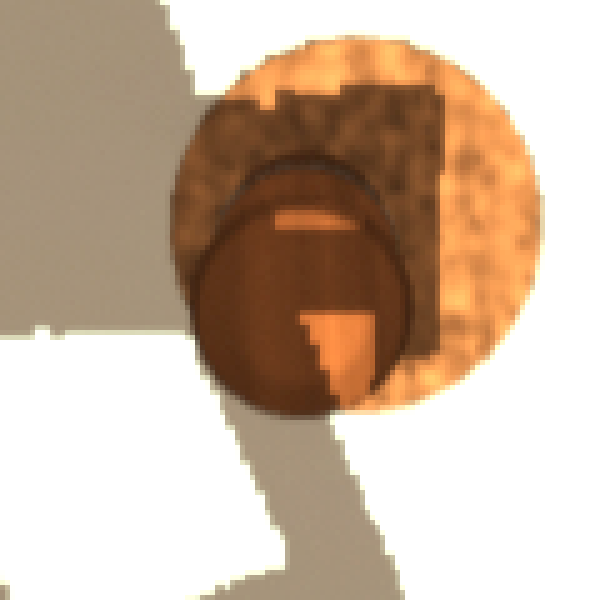

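The knob's outline is centred near crop (302,310) and the coaster near (357,224), i.e. pixels (277.4,164) and (288.4,146.8).

Run:
```python
from h import *
c=dict(np.load("push.npz"))
K=onz(c,(277.4,164),121); C=onz(c,(288.4,146.8),6); print("knob",K,"coaster",C)
X,Y=K[0]-.2,K[1]+.6
# fingertips 1.5 mm above the shoulder top (6+63)
bot.move_to([X,Y,200],[180,0,0]); bot.movel([X,Y,88],feed=100); bot.hold(.2)
print(bot.current_tcp_pos().round(2),bot.current_wrist_force().round(2))
bot.grasp(40); print(bot.current_opening(),bot.current_grasp_force()); bot.hold(.2)
print(bot.current_tcp_pos().round(2),bot.current_wrist_force().round(2),bot.current_clock())
```

```text
knob [470.80338727 279.18700019 121.        ] coaster [473.36287523 266.14306957   6.        ]
[470.95 279.93  88.5 ] [-0.36 -0.62 -0.17]
39.30920620384823 39.99265015125275
[470.62 279.81  87.98] [ 0.06  0.35 -0.78] 23.125
```

Run:
```python
from h import *
c=cam("wrist"); i=c["image"][130:420,130:430]
s=cam("scene")["image"][180:280,110:230]
a=np.hstack([cv2.resize(i,(400,387)),cv2.resize(s,(400,387))]); cv2.imwrite("pics/grip.png",cv2.convertScaleAbs(a,alpha=1.5)[:,:,::-1]); print(bot.current_opening())
```

```text
39.46215624492978
```

View pics/grip.png

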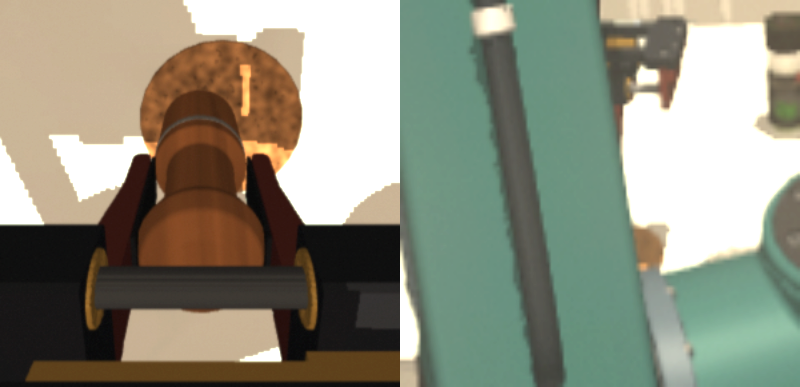

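The fingers straddle the pusher but stand 39 mm apart, so they aren't on the 28 mm neck. Either the tips are on the shoulder or the knob is in the way, so I'll test other heights with a light grip.

Run:
```python
from h import *
x,y,_=470.6,279.8,0
for z in (92,96):
    bot.release(); bot.movel([x,y,z],feed=60); bot.grasp(8); bot.hold(.1); print(z,bot.current_opening(),bot.current_grasp_force(),bot.current_tcp_pos().round(1))
    if bot.current_opening()<30: break
print(bot.current_clock(),bot.current_wrist_force())
```

```text
92 39.70658132189923 7.995820641517639 [470.6 279.8  92. ]
96 39.76927081849854 8.000034838914871 [470.6 279.8  96. ]
27.2917 [ 0.50448826  0.51276027 -0.56760642]
```

The opening stays near 39.5 mm at every height. The straight fingers are meeting the 42 mm knob, so a vertical tool can't reach the neck. I'll grip it from the side with the tool about 20° below horizontal.

```bash
cat >> h.py <<'E'
PHI=np.radians(20)
def tilt(axis_xy,gz,yaw):
    "TCP pose so that the grasp point lies on a vertical axis at height gz, tool tilted 20 deg below horizontal"
    y=np.radians(yaw); d=np.array([np.cos(PHI)*np.cos(y),np.cos(PHI)*np.sin(y),-np.sin(PHI)])
    return np.array([*axis_xy,gz])+2*d,[180,-70,yaw]
E
python3 - <<'E'
from h import *
for xy,zs,y in(([470.8,279.7],(88,200),30.7),([470.9,1.3],(105,200),0),([470.8,279.7],(88,200),15)):
    for z in zs: q=bot.inverse_kinematics(*tilt(xy,z,y)); print(xy,z,y,None if q is None else np.round(q,1))
E
```

```text
[470.8, 279.7] 88 30.7 None
[470.8, 279.7] 200 30.7 None
[470.9, 1.3] 105 0 None
[470.9, 1.3] 200 0 None
[470.8, 279.7] 88 15 None
[470.8, 279.7] 200 15 None
```

Run:
```python
from h import *
import h
for ph in (10,20,27):
    h.PHI=np.radians(ph)
    for nm,xy,zs in(("push",[470.8,279.7],(88,210)),("base",[470.9,1.3],(100,130,210))):
        o=[]
        for y in range(-180,180,15):
            qs=[bot.inverse_kinematics(h.tilt(xy,z,y)[0],[180,-90+ph,y]) for z in zs]
            if all(q is not None for q in qs): o.append((y,np.round(qs[0]).astype(int).tolist()))
        print(ph,nm,*o,sep="\n  ")
```

```text
10
  push
  (-180, [14, 69, 54, 20, 134, -73])
  (-165, [20, 71, 50, 8, 139, -83])
  (-150, [26, 71, 48, -6, 140, -95])
  (-135, [32, 71, 49, -19, 138, -107])
  (-120, [38, 69, 54, -30, 132, -115])
  (-105, [43, 67, 61, -39, 124, -120])
  (-90, [49, 64, 69, -46, 115, -122])
  (-75, [53, 62, 79, -53, 105, -121])
  (75, [-20, 60, 125, 86, 80, -95])
  (90, [-18, 57, 114, 71, 83, -81])
  (105, [-14, 57, 102, 60, 90, -72])
  (120, [-9, 59, 91, 51, 99, -66])
  (135, [-3, 61, 80, 44, 109, -64])
  (150, [2, 64, 70, 37, 118, -64])
  (165, [8, 67, 61, 29, 127, -67])
10
  base
  (-180, [-5, 65, 63, -6, 131, -95])
  (-165, [2, 65, 64, -17, 129, -103])
  (-150, [8, 64, 68, -27, 124, -110])
  (-135, [14, 62, 73, -35, 118, -114])
  (-120, [20, 60, 81, -42, 110, -115])
  (-105, [26, 58, 89, -50, 101, -115])
  (45, [-61, 62, 132, 77, 77, -104])
  (60, [-56, 57, 121, 64, 81, -88])
  (75, [-50, 56, 110, 54, 89, -78])
  (90, [-44, 56, 99, 46, 97, -73])
  (105, [-37, 58, 90, 39, 106, -70])
  (120, [-31, 60, 81, 32, 114, -70])
  (135, [-24, 62, 74, 24, 121, -73])
  (150, [-18, 64, 68, 15, 127, -79])
  (16
[... 1659 characters left out ...]
 [-1, 52, 85, 38, 97, -61])
  (150, [4, 55, 76, 31, 106, -64])
  (165, [9, 57, 68, 23, 114, -69])
27
  base
  (-180, [-5, 56, 70, -5, 117, -94])
  (-165, [1, 55, 71, -14, 115, -102])
  (-150, [7, 54, 74, -22, 111, -109])
  (-135, [13, 53, 79, -29, 105, -114])
  (-120, [18, 50, 86, -37, 97, -118])
  (-105, [23, 48, 94, -44, 89, -119])
  (-90, [28, 46, 103, -53, 80, -118])
  (45, [-55, 45, 134, 80, 63, -89])
  (60, [-51, 43, 123, 63, 69, -76])
  (75, [-47, 44, 113, 51, 77, -70])
  (90, [-41, 46, 103, 42, 85, -67])
  (105, [-35, 48, 94, 35, 94, -67])
  (120, [-29, 50, 86, 27, 101, -69])
  (135, [-23, 53, 80, 20, 108, -73])
  (150, [-17, 54, 74, 12, 113, -79])
  (165, [-11, 55, 71, 4, 116, -86])
```

Run:
```python
from h import *
A=[470.6,279.8]
bot.release(); bot.movel([*A,300],feed=250)
p,o=tilt(A,290,90)
try: bot.movel(p,o,feed=60); print("movel")
except bot.PlanningError as e: print(e); bot.move_to(p,o)
print(bot.current_q().round(1),bot.current_tcp_pos().round(1),bot.current_clock())
bot.movel(tilt(A,150,90)[0],feed=150); bot.movel(tilt(A,88,90)[0],feed=80); bot.hold(.15)
print(bot.current_tcp_pos().round(1),bot.current_wrist_force().round(2))
bot.grasp(50); print(bot.current_opening(),bot.current_grasp_force(),bot.current_clock())
```

```text
movel
[-15.7  26.2 112.8  65.3  84.7 -50.6] [470.5 281.8 289.5] 32.4
[470.7 281.7  87.7] [-0.61 -0.18 -0.02]
26.899273591075108 49.97280299663544 35.525
```

The grip is now on the neck (27 mm). Next: lift, carry over and press by feel.

```bash
cat > press.py <<'E'
from h import *
B=[470.9,1.3]
F=lambda n=6: np.mean([bot.current_wrist_force() for _ in range(n)],0)
def press(g,w0,stop=20.,tend=58):
    peak=0; dropped=False; log=[]
    while g>101:
        f=(F()-w0); fz=f[2]
        log.append((round(g,2),round(float(fz),1)))
        if fz>stop: r="stop"; break
        if np.hypot(f[0],f[1])>8: r="lateral "+str(f); break
        peak=max(peak,fz)
        if peak>8 and fz<.65*peak: dropped=True
        if dropped and g<126 and fz>14: r="seat"; break
        if bot.current_clock()>tend: r="time"; break
        if g>140 and fz>5: r="early"; break
        g-=1.0 if fz<6 else .3
        bot.movel(tilt(B,g,90)[0],feed=12)
    else: r="bottom"
    return g,r,log
E
python3 - <<'E'
from press import *
A=[470.6,279.8]
bot.movel(tilt(A,120,90)[0],feed=80); bot.hold(.1); print(F().round(2),bot.current_opening())
bot.movel(tilt(A,205,90)[0],feed=200)
bot.movel(tilt(B,205,90)[0],feed=200); bot.movel(tilt(B,172,90)[0],feed=80); bot.hold(.3)
w0=F(20); print("w0",w0.round(2),bot.current_tcp_pos().round(1),bot.current_opening(),bot.current_clock())
np.save("w0.npy",w0)
for g in(160,150,145): 
    bot.movel(tilt(B,g,90)[0],feed=50); bot.hold(.05); f=F()-w0; print(g,f.round(1))
    if np.linalg.norm(f)>5: break
else:
    g,r,log=press(145,w0); bot.hold(.15); print(g,r,(F()-w0).round(1),bot.current_tcp_pos().round(1),bot.current_opening(),bot.current_clock()); print(log)
E
```

```text
[ 0.43 -0.26 -1.3 ] 26.824145712954383
w0 [-0.15 -0.23 -1.5 ] [471.    3.1 171.5] 26.744005289664926 39.1583
160 [-0.5  0.1  0.6]
150 [ 0.2 -0.6  0.1]
145 [ 1.3 -0.5 -0.5]
110.1 seat [ 0.9 -3.2 14.2] [471.    3.6 111.9] 27.14007557818184 51.45
[(145, -0.5), (144.0, 0.1), (143.0, 0.1), (142.0, 0.0), (141.0, -0.5), (140.0, 0.8), (139.0, 1.4), (138.0, 2.2), (137.0, 2.2), (136.0, 2.4), (135.0, 1.4), (134.0, 1.8), (133.0, 2.0), (132.0, 1.2), (131.0, 2.2), (130.0, 3.7), (129.0, 6.3), (128.7, 7.8), (128.4, 9.2), (128.1, 9.2), (127.8, 8.5), (127.5, 9.2), (127.2, 6.0), (126.9, 3.8), (125.9, 0.3), (124.9, 1.9), (123.9, 2.0), (122.9, 1.7), (121.9, 2.4), (120.9, 1.5), (119.9, 1.8), (118.9, 2.6), (117.9, 2.5), (116.9, 2.5), (115.9, 1.2), (114.9, -0.4), (113.9, -1.0), (112.9, -0.5), (111.9, 7.2), (111.6, 8.2), (111.3, 8.4), (111.0, 10.8), (110.7, 11.7), (110.4, 13.4), (110.1, 15.3)]
```

The force profile is clear. The catches first show at g≈130, there's a drop at about 114, and the hard seat comes at about 112, 18 mm below first feel as specified. Next I'll return the pusher.

Run:
```python
from press import *
w0=np.load("w0.npy"); C=[472.5,271]
bot.movel(tilt(B,116,90)[0],feed=30); print((F()-w0).round(1))
bot.movel(tilt(B,200,90)[0],feed=150); 
bot.movel(tilt(C,200,90)[0],feed=220); bot.movel(tilt(C,92,90)[0],feed=110); bot.hold(.15)
w1=F(12); print("air",(w1-w0).round(1),bot.current_clock())
g=92
while g>85.5:
    g-=.7; bot.movel(tilt(C,g,90)[0],feed=20); f=(F()-w1)[2]
    if f>1.8: break
print(g,f,bot.current_tcp_pos().round(1)); bot.release(); bot.hold(.1)
bot.movel(tilt(C,195,90)[0],feed=180); print(bot.current_clock(),bot.current_wrist_force().round(2),bot.current_opening())
c=cam("top"); i=c["image"][170:290,90:290]; cv2.imwrite("pics/end.png",cv2.convertScaleAbs(cv2.resize(i,(800,480)),alpha=1.4)[:,:,::-1])
w=cam("wrist")["image"]; 
cv2.imwrite("pics/endw.png",w[:,:,::-1]); print([b for b in blobs(blue(c["image"])) ])
```

```text
[ 0.6 -0.7 -0.3]
air [-0.6 -0.3 -0.3] 55.1667
87.09999999999998 8.039046625137418 [472.6 273.   87.2]
58.8083 [-0.8   1.18 -0.66] 87.75089701708256
[]
```

View pics/end.png

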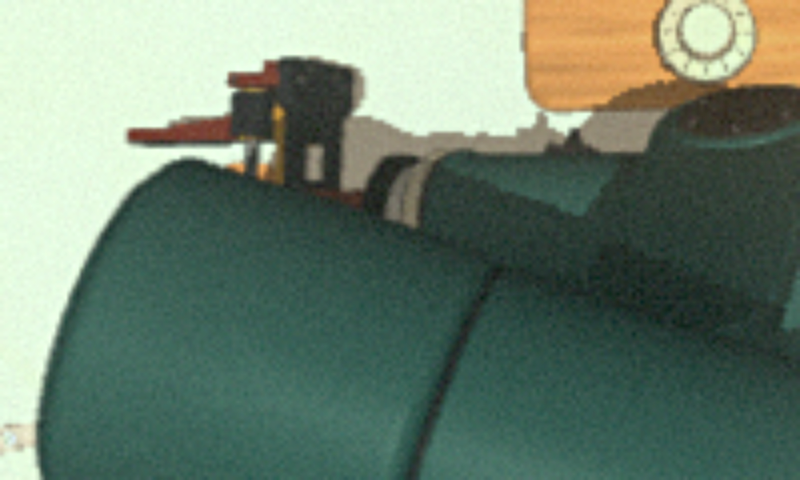

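The arm hides the base and pusher in this view; I'll back the arm up and check with the wrist camera.

Run:
```python
from press import *
bot.movel(tilt([472.5,271],290,90)[0],feed=220)
bot.move_to([431,110,300],[180,0,0]); bot.hold(.2); c=cam("wrist")
b=np.array([471,1,30.]); (u,v),r=bluecircle(c,proj(c,b))
for z in(30,58): P=onz(c,(u,v),z); print(z,P.round(1),"diam",round(2*r/c["fx"]*((P-c["o"])@c["M"][:,2]),1))
print(bot.current_clock()); cv2.imwrite("pics/fin.png",cv2.convertScaleAbs(c["image"],alpha=1.4)[:,:,::-1])
```

```text
30 [4.707e+02 3.000e-01 3.000e+01] diam 41.6
58 [473.7   7.7  58. ] diam 38.7
61.925
```

View pics/fin.png

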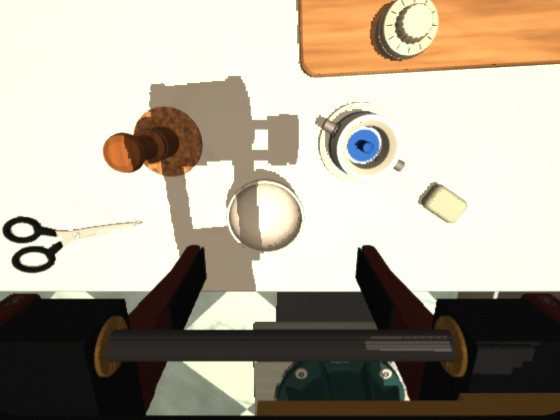

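The filter sits deep in the well at (365,147), with its position and size matching z≈30. The pusher stands upright on the coaster at (165,140), and the bowl and soap haven't moved.

```bash
python3 -c "
from rig import bot
print(bot.sign_off())"
```

```text
the job is handed in; nothing more can be done
None
```

The job is handed in at about 62 s: the filter is snapped down in the well (highest force read about 15 N), the pusher stands on its coaster, and nothing else looked moved in the last picture; the judging result was not shown.

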